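# Close and lock the printing-block chest without letting its heavy lid slam

### The job

The heavy wooden lid of the printing-block chest stands open. Tip it over and lower it under control until it is fully shut, bearing its weight right down to the rim so that it never slams; only once it is shut, turn the brass catch on the chest's side a quarter turn so that it lies straight across the lid. Leave the flask, jar, mallet and loose block where they are.

Things in the scene. Friction and masses are not known exactly. Their poses are not given: they have to be found in the camera images.
- chest: dark wooden chest fixed to the bench, 170 deep (x) by 220 wide (y) by 130 mm high, open on top, full of carved blocks that stay below the rim. Origin: centre of its underside. Its x points from its front to its back, where the hinges are; its front faces roughly the robot's left (+y) and its y axis roughly away from the robot. A catch post stands at its +y side (y 110 to 146 mm, x +-25 mm, up to z 148 mm)
- lid (a joint): lid angle about the hinge line on the chest's back wall: 0 shut, pi/2 upright, more leans back (stop at 1.9). Hinge friction holds the lid only within about 0.3 rad of upright; below 1.1 to 1.25 rad it falls by itself, and hits the rim hard if nothing bears it down to the last 2 to 3 mm
- lid_hinge (a point): point on the hinge line, in the middle of the lid's width, level with the lid's underside; in the chest's frame at x = 85, z = 130.5 mm
- lid_edge (a point): middle of the lid's free (front) edge, half-way through its thickness; moves with the lid; its x points from this edge to the hinge, z out of the lid's upper face. The lid is a plain hardwood slab 205 mm from hinge line to free edge, 230 wide, 20 thick, about 0.85 kg. Shut, this edge overhangs the chest's front wall by 35 mm: room for a fingertip under it
- catch (a joint): angle of the brass catch about an upright pivot on the post: 0 unlocked, the bar pointing to -x of the chest beside the lid; grows as it swings over the lid (anticlockwise from above) to pi/2, straight across the lid's +y part (stop). May start slightly negative (stop at -0.5). Stays where left; 1 to 2 N at the peg turns it
- catch_peg (a point): upright wooden peg on the catch's bar, 60 mm from the pivot, 18 mm thick, from 164 to 214 mm above the bench; point on its axis at 189 mm. Pivot: x = 0, y = 138 mm in the chest's frame. The bar is 18 wide, ends 10 mm beyond either, and lies 154 to 164 mm above the bench, 3.5 mm over the shut lid's top
- flask: upright steel flask, 66 mm in diameter, 200 mm high; origin at its underside. Bystander
- jar: upright white jar, 72 mm in diameter, 90 mm high; origin at its underside. Bystander
- mallet: wooden mallet lying down, head 110 x 65 x 65 mm (x, y, z), handle 26 mm thick to +y as far as 160 mm from the origin; origin under the head's centre. Bystander
- block: loose carved printing block lying flat, 180 x 85 x 26 mm; origin at the centre of its underside. Bystander

How it is judged (in metres and radians):
On the way, in this order (a step that is already met when the one before it is completed fails the run):
1. the lid is shut on the rim (value of joint lid below 0.03 rad), for 0.3 s.
2. the catch lies across the shut lid (value of joint catch above 1.35 rad and value of joint lid below 0.03 rad), for 0.2 s.
At the end, for the whole second after the job is handed in: the lid is shut (within 0.03 rad), the catch is turned across it (past 1.35 rad) and at rest, and the flask, jar, mallet and block are within 30 mm of where they were (all of step 2 and velocity of joint catch below 0.05 rad/s and distance of each of flask, jar, mallet, block from where it was at the start of the episode below 0.03 m); the robot touches nothing.
It fails at once if the lid slams: it comes down faster than 0.8 rad/s (about 16 cm/s at its edge) within the last 0.12 rad (value of joint lid below 0.12 rad and velocity of joint lid below -0.8 rad/s).
It fails at once if the catch is swung over (past 0.5 rad) while the lid is not shut (value of joint catch above 0.5 rad and value of joint lid above 0.06 rad).
It fails at once if the flask, jar, mallet or block is shoved more than 30 mm (distance of any of flask, jar, mallet, block from where it was at the start of the episode above 0.03 m).
It fails at once if the flask or jar is tipped over (angle between any of flask, jar's own z axis and vertical above 0.4 rad).
It also fails if it takes over 66 s, if anything falls off the work surface, if the arm or the gripper's body presses on something with over 40 N, if the wrist force passes 120 N, or if a joint passes its speed limit or range.

### The arm

A 6-joint arm with a two-finger parallel gripper is mounted at the origin on the work surface. World frame = base frame: x ahead of the robot, y to its left, z up, the work surface at z = 0. Lengths are in mm, angles in degrees, forces in N, time in s.
With the tool pointing down it reaches from about 350 to 850 mm from the base axis. Payload 8.1 kg.
Tool frame: the origin (TCP) lies between the finger pads; the fingertips stand 17 mm ahead of it and the grasp point (between the pads) lies 2 mm behind it; z points along the fingers, y is the line along which they close (so a half turn about z gives the same grasp; the last joint's range is limited). The gripper opens to 85 mm and grips with 20 to 120 N. Pads are 22 mm wide; open, the fingers measure 114 mm over their backs; the gripper's body (76 mm by 85 mm) begins 54 mm behind the grasp point. The pads swing forward as they close: fully open they stand 13 mm farther back than shut.
Start: joints at [-4.893, 7.471, 85.268, -0, 87.261, -4.893], TCP at [600.004, 0.022, 227.592] pointing down, gripper open.
Joint ranges: [-169.43, 169.43], [-51.17, 129.36], [1.28, 143.12], [-76.62, 256.62], [0, 156.53], [-152.29, 152.29]. Speed limits (degrees/s): [136.94, 136.94, 159.86, 180, 180, 180].

### API

Orientations are given as [roll, pitch, yaw] about the fixed x, y, z axes, in that order (R = Rz(yaw) Ry(pitch) Rx(roll)).
In Python, from bench import sense, snapshot, hand_in, trace, place_of gives the robot as it stands.
- The arm moves only by the shell command python3 -m handwheel 'ROWS' [FORCE]. ROWS is JSON, a list of rows, each a list of 7 numbers: the opening, from -1 (shut) to 1 (fully open), then the shift along the tool's x, y, z in cm, then the turn, a rotation vector about the tool's x, y, z in rad. A call has 1 to 12 rows; each row shifts and turns the commanded pose from where the row before left it, along the tool's axes as they then stand; what a row does not reach is not made up. A row lasts 1/12 s, in which the tool goes at most 41.7 mm and 7.16 degrees, less where a joint would pass 70% of its speed; a pose out of reach is approached as far as the arm can. A call with a gripper value outside its range is refused whole. The fingers move at their own pace and stop on an object; FORCE is the grip in N (left out, the last holds). Time passes only in rows, so rows that do not move let the fingers close. It gives the time, the measured TCP pose, the force, the opening and the grip force at its end, in the units of the state.
- sense(): the state, without advancing time (a new reading comes with each control period).
- snapshot(name): name is "scene" or "side" or "wrist"; returns a dict with "image" (384x512x3 uint8, red, green, blue), "intrinsics" (3x3 intrinsics, pixels), "R" (3x3) and "t" (3): a world point X has camera coordinates R X + t. Camera axes: x right, y down, z forward; pixel columns grow to the right and rows downward; lengths in mm; the calibration is good to about 2 mm. A picture is of the moment at which its call begins. There is no depth.
- hand_in(): hands the job in; it is judged then, once.
Trained networks look in a picture, given as the dict that the camera call returned (one of the last four; its "shot" number tells which), for a name from the list of things; names that differ only in an ending like _2 or _b are one class to them, and where a whole thing is asked for, a point or a joint stands for the part that bears it (a point fixed in the world has none). Each returns a list of dicts, best first, with "conf" (0 to 1); they miss things now and then, are a little off and sometimes report something else, mostly with a low value. They report only what shows in the picture. A call takes as long as a camera call.
- trace(picture, query): "pixels" (384x512 bool, what is visible of it).
- place_of(picture, query): "location" ([x, y, z] in mm, in world coordinates, good to about 4 mm: a listed point, or the origin of a listed thing).
The state is a dict: "time": time; "joint_pos": joint angles; "qd": joint speeds; "joint_efforts": joint torques, N m; "tool_pos": TCP position; "tcp_rot": TCP orientation; "ft_force": force on the tool from outside, world axes, zero at the start; "wrist_torque": the same for the moment, N m; "finger_gap": finger opening in mm; "grip_force": force on a finger pad.
Only numpy, scipy, OpenCV 4.12 (cv2) and the standard library are available. Lean on these libraries where they do the work, as an engineer would, in place of code of your own. Each camera call takes 0.05 s, during which the arm holds its last target. There are 200 camera calls.

## Working session

There is one attempt and no reset: what is moved stays moved. The work goes in short steps, Python scripts to look and compute and a shell command to move; the robot and the scene stay as the last step left them, time stands still between calls to the robot, and variables do not carry over. Pictures are saved under pics/ and viewed, at most 10 in all, crops included, and the job is handed in when it is done.

```bash
mkdir -p pics; cat > h.py <<'E'
from bench import *
import numpy as np, cv2
def save(p,n): cv2.imwrite('pics/'+n+'.png',p["image"][:,:,::-1])
E
python3 - <<'E'
from h import *
s=sense();print(s["time"],s["tool_pos"],s["tcp_rot"],s["finger_gap"])
ims=[]
for n in("scene","side"):
    p=snapshot(n);ims.append(p["image"]);print(n,np.round(-p["R"].T@p["t"]))
    for q in("chest","lid_hinge","lid_edge","catch_peg","flask","jar","mallet","block"):
        print(q,[(np.round(r["location"]).tolist(),round(r["conf"],2)) for r in place_of(p,q)[:2]])
cv2.imwrite('pics/a.png',cv2.resize(np.hstack(ims),(800,300))[:,:,::-1])
E
```

```text
0.0 [5.99430082e+02 6.34820998e-02 2.26509868e+02] [-1.79891550e+02 -1.02107403e-02  8.99982607e+01] 85.40193025024192
scene [1474.   20. 1243.]
chest [([509.0, -121.0, -3.0], 0.88), ([512.0, -202.0, 130.0], 0.52)]
lid_hinge [([556.0, 452.0, -2.0], 0.72), ([511.0, -205.0, 131.0], 0.68)]
lid_edge [([514.0, -200.0, 336.0], 0.9)]
catch_peg [([653.0, -43.0, 189.0], 0.78)]
flask [([315.0, -365.0, -1.0], 0.59)]
jar [([576.0, -398.0, 2.0], 0.78)]
mallet [([558.0, 450.0, -2.0], 0.84)]
block [([358.0, 421.0, -1.0], 0.84)]
side [ -76. 1058. 1400.]
chest [([503.0, -117.0, 0.0], 0.7)]
lid_hinge [([514.0, -198.0, 130.0], 0.73)]
lid_edge [([510.0, -198.0, 337.0], 0.65)]
catch_peg [([655.0, -45.0, 189.0], 0.63)]
flask []
jar []
mallet [([555.0, 453.0, 5.0], 0.9), ([509.0, -195.0, 336.0], 0.64)]
block [([355.0, 421.0, -1.0], 0.67)]
```

View pics/a.png

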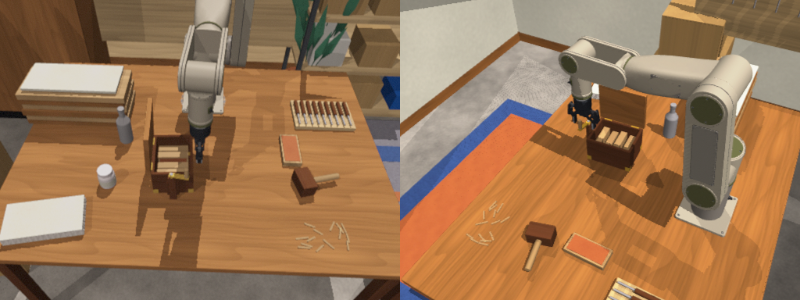

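The lid stands upright at y≈-200, with the peg beside it at (654,-44). I plan to grip the lid's free edge and swing the tool through the arc. First I'll turn the tool and check the wrist ranges.

```bash
R='[1,0,0,-1,0,0,-0.12]'; python3 -m handwheel '[[1,0,0,-1,0,0,-0.12],[1,0,0,-1,0,0,-0.12],[1,0,0,-1,0,0,-0.12],[1,0,0,-1,0,0,-0.12],[1,0,0,-1,0,0,-0.12],[1,0,0,-1,0,0,-0.12],[1,0,0,-1,0,0,-0.12],[1,0,0,-1,0,0,-0.12],[1,0,0,-1,0,0,-0.12],[1,0,0,-1,0,0,-0.12],[1,0,0,-1,0,0,-0.12],[1,0,0,-1,0,0,-0.12]]'
python3 -m handwheel '[[1,0,2,0,0.12,0,-0.06],[1,0,2,0,0.12,0,-0.06],[1,0,2,0,0.12,0,0],[1,0,2,0,0.12,0,0]]'
python3 - <<'E'
from h import *
s=sense();print(s["time"],s["tool_pos"],s["tcp_rot"],np.round(s["joint_pos"],1))
p=snapshot("scene");m=trace(p,"lid_edge");print([x["conf"] for x in m])
im=p["image"].copy()
if m: 
    c,_=cv2.findContours(m[0]["pixels"].astype('uint8'),0,1);cv2.drawContours(im,c,-1,(0,255,0),1)
cv2.imwrite('pics/b.png',cv2.resize(im[100:270,150:300],None,fx=4,fy=3.5,interpolation=cv2.INTER_CUBIC)[:,:,::-1])
for k in range(2):
  for n in("scene","side"):
    p=snapshot(n)
    for q in("chest","lid_hinge","lid_edge","catch_peg"):
        print(n,q,[(np.round(r["location"],1).tolist(),round(r["conf"],2)) for r in place_of(p,q)[:2]])
E
```

```text
time: 1.9
tool_pos: [600.0, 0.0, 348.1]
tcp_rot: [180.0, 0.0, 172.8]
ft_force: [-0.9, -0.4, -0.3]
finger_gap: 85.6
grip_force: 0.0
time: 2.23
tool_pos: [605.7, 78.5, 336.9]
tcp_rot: [-153.2, -0.4, 178.8]
ft_force: [0.8, -0.2, -1.4]
finger_gap: 85.6
grip_force: 0.0
2.2333 [605.70491656  78.47383053 336.92269384] [-153.21685029   -0.35791795  178.81376055] [ 17.3  15.6  68.8 -26.  103.6 -76. ]
[0.57]
scene chest [([511.3, -119.0, -0.1], 0.86), ([314.6, -362.2, -1.7], 0.52)]
scene lid_hinge [([511.4, -202.4, 129.4], 0.92), ([358.3, 416.9, -3.5], 0.47)]
scene lid_edge [([513.3, -198.6, 338.5], 0.94)]
scene catch_peg [([655.1, -44.2, 189.0], 0.76)]
side chest [([503.3, -115.4, 0.9], 0.69)]
side lid_hinge [([510.8, -202.9, 128.6], 0.75)]
side lid_edge []
side catch_peg [([499.1, -115.6, -1.3], 0.7), ([651.5, -40.4, 184.7], 0.67)]
scene chest [([508.5, -118.0, 2.7], 0.78)]
scene lid_hinge [([512.5, -202.4, 133.1], 0.97), ([512.5, -118.4, 1.3], 0.18)]
scene lid_edge [([513.0, -200.4, 336.4], 0.98)]
scene catch_peg [([654.5, -48.9, 190.0], 0.64)]
side chest [([502.5, -114.1, 1.7], 0.59), ([311.2, -361.5, -3.1], 0.48)]
side lid_hinge [([511.5, -201.2, 128.1], 0.71)]
side lid_edge []
side catch_peg [([650.3, -42.1, 187.8], 0.61)]
```

View pics/b.png

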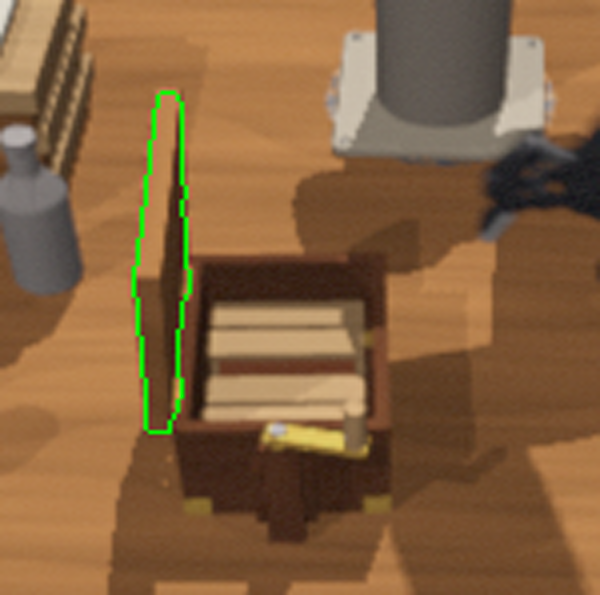

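```bash
python3 -m handwheel '[[1,0.8,1.3,0.6,0.092,0,0],[1,0.8,1.3,0.6,0.092,0,0],[1,0.8,1.3,0.6,0.092,0,0],[1,0.8,1.3,0.6,0.092,0,0],[1,0.8,1.3,0.6,0.092,0,0],[1,0.8,1.3,0.6,0.092,0,0],[1,0.8,1.3,0.6,0.092,0,0],[1,0.8,1.3,0.6,0.092,0,0],[1,0.8,1.3,0.6,0.092,0,0],[1,0.8,1.3,0.6,0.092,0,0],[1,0.8,1.3,0.6,0.092,0,0],[1,0.8,1.3,0.6,0.092,0,0]]'
python3 - <<'E'
from h import *
s=sense();print(s["time"],s["tool_pos"],s["tcp_rot"],np.round(s["joint_pos"],1))
p=snapshot("scene");K=np.array(p["intrinsics"]);C=-p["R"].T@p["t"]
for u,v,z in[(178,430,130),(390,430,130),(388,255,130),(190,258,130),(157,92,335),(180,92,335),(134,280,335),(189,280,335)]:
    d=p["R"].T@np.linalg.solve(K,[150+u/4,100+v/3.5,1]);print((u,v),np.round(C+d*(z-C[2])/d[2]))
E
```

```text
time: 4.33
tool_pos: [507.0, 108.3, 173.9]
tcp_rot: [-90.0, -0.7, 179.0]
ft_force: [0.5, 0.9, -0.3]
finger_gap: 85.0
grip_force: 0.0
4.3333 [507.04931669 108.27023262 173.90822308] [-89.99778779  -0.66523779 178.97623616] [ 38.7  51.2  74.8 -64.  121.1 -47.3]
(178, 430) [ 626. -186.  130.]
(390, 430) [618. -22. 130.]
(388, 255) [402. -34. 130.]
(190, 258) [ 415. -203.  130.]
(157, 92) [ 409. -213.  335.]
(180, 92) [ 408. -195.  335.]
(134, 280) [ 636. -198.  335.]
(189, 280) [ 634. -160.  335.]
```

```bash
python3 -m handwheel '[[1,0,-1.57,-1.4,-0.12,0,0],[1,0,-1.57,-1.4,-0.12,0,0],[1,0,-1.57,-1.4,-0.12,0,0],[1,0,-1.57,-1.4,-0.12,0,0],[1,0,-1.57,-1.4,-0.12,0,0],[1,0,-1.57,-1.4,-0.12,0,0],[1,0,-1.57,-1.4,-0.12,0,0],[1,0,-1.57,-1.4,-0.12,0,0],[1,0,-1.57,-1.4,-0.12,0,0],[1,0,-1.57,-1.4,-0.12,0,0],[1,0,-1.57,-1.4,-0.12,0,0],[1,0,-1.57,-1.4,-0.12,0,0]]'
python3 -m handwheel '[[1,0,-2,0,-0.07,0,-0.08],[1,0,0,0,0,0,0]]'
```

```text
time: 5.38
tool_pos: [510.8, 123.0, 409.9]
tcp_rot: [-173.2, -0.2, 179.0]
ft_force: [1.0, -0.3, -0.4]
finger_gap: 85.5
grip_force: 0.0
time: 5.55
tool_pos: [511.3, 97.6, 413.3]
tcp_rot: [-177.0, -0.5, -176.6]
ft_force: [0.4, 0.3, -0.6]
finger_gap: 85.4
grip_force: 0.0
```

```bash
python3 -m handwheel '[[1,0.2,-3.3,0,0,0,0],[1,0.2,-3.3,0,0,0,0],[1,0.2,-3.3,0,0,0,0],[1,0.2,-3.3,0,0,0,0],[1,0.2,-3.3,0,0,0,0],[1,0.2,-3.3,0,0,0,0],[1,0.2,-3.3,0,0,0,0],[1,0.2,-3.3,0,0,0,0],[1,0.2,-3.3,0,0,0,0],[1,0,0,1,0,0,0],[1,0,0,1,0,0,0],[1,0,0,1,0,0,0]]'
python3 - <<'E'
from h import *
s=sense();print(s["time"],s["tool_pos"],s["tcp_rot"],np.round(s["joint_pos"],1))
p=snapshot("wrist");save(p,"w1")
for n in("scene","side","wrist"):
  if n!="wrist":p=snapshot(n)
  for q in("lid_edge","catch_peg"):
    print(n,q,[(np.round(r["location"],1).tolist(),round(r["conf"],2)) for r in place_of(p,q)[:2]])
E
```

```text
time: 6.55
tool_pos: [509.8, -195.9, 394.4]
tcp_rot: [-176.8, -1.1, -176.6]
ft_force: [-0.0, -0.5, 0.4]
finger_gap: 85.1
grip_force: 0.0
6.55 [ 509.76452969 -195.85983027  394.37412979] [-176.79779981   -1.06809008 -176.58614676] [ -24.1   -1.5   77.4   -3.4  103.6 -118.4]
scene lid_edge [([511.8, -200.0, 335.1], 0.78)]
scene catch_peg [([654.6, -47.2, 189.5], 0.47)]
side lid_edge [([510.4, -197.5, 336.2], 0.88)]
side catch_peg [([654.1, -41.4, 186.0], 0.46)]
wrist lid_edge [([510.4, -197.5, 336.2], 0.88)]
wrist catch_peg [([654.1, -41.4, 186.0], 0.46)]
```

View pics/w1.png

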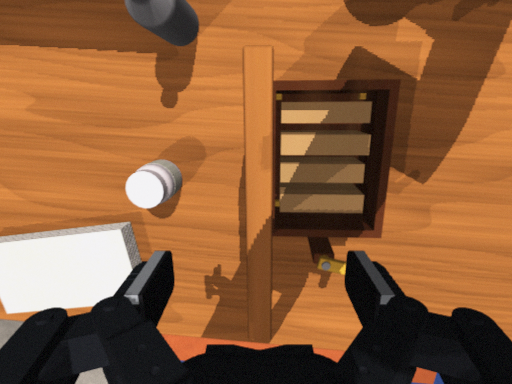

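```bash
python3 -m handwheel '[[1,0,0,1,0,0,0],[1,0,0,1,0,0,0],[1,0,0,1,0,0,0],[1,0,0,1,0,0,0],[1,0,0,1,0,0,0],[1,0,0,1,0,0,0],[1,0,0,0.8,0,0,0],[1,0,0,0,0,0,0]]' 40
python3 -m handwheel '[[-0.2,0,0,0,0,0,0],[-0.3,0,0,0,0,0,0],[-0.4,0,0,0,0,0,0],[-0.5,0,0,0,0,0,0],[-0.6,0,0,0,0,0,0],[-0.7,0,0,0,0,0,0],[-0.8,0,0,0,0,0,0],[-1,0,0,0,0,0,0],[-1,0,0,0,0,0,0],[-1,0,0,0,0,0,0]]' 40
```

```text
time: 7.67
tool_pos: [507.7, -199.9, 324.2]
tcp_rot: [-176.9, -1.3, -176.6]
ft_force: [-0.9, -0.2, -1.0]
finger_gap: 85.4
grip_force: 0.0
time: 8.5
tool_pos: [508.8, -200.2, 327.6]
tcp_rot: [-176.8, -1.1, -176.6]
ft_force: [-0.5, 0.4, 5.7]
finger_gap: 18.3
grip_force: 39.5
```

```bash
python3 -m handwheel '[[-1,0,0.49,-0.02,0.025,0,0],[-1,0,0.98,-0.03,0.05,0,0],[-1,0,0.98,-0.03,0.05,0,0],[-1,0,0.98,-0.03,0.05,0,0],[-1,0,0.98,-0.03,0.05,0,0],[-1,0,0.98,-0.03,0.05,0,0]]'
```

```text
time: 9.0
tool_pos: [505.3, -146.9, 320.1]
tcp_rot: [-160.9, -1.1, -176.6]
ft_force: [-0.0, -0.8, 1.2]
finger_gap: 18.4
grip_force: 39.2
```

```bash
python3 -m handwheel '[[-1,0,0.98,-0.03,0.05,0,0],[-1,0,0.98,-0.03,0.05,0,0],[-1,0,0.98,-0.03,0.05,0,0],[-1,0,0.98,-0.03,0.05,0,0],[-1,0,0.98,-0.03,0.05,0,0],[-1,0,0.98,-0.03,0.05,0,0],[-1,0,0.98,-0.03,0.05,0,0],[-1,0,0.98,-0.03,0.05,0,0],[-1,0,0.98,-0.03,0.05,0,0],[-1,0,0.98,-0.03,0.05,0,0]]'
```

```text
time: 9.83
tool_pos: [499.7, -62.5, 270.7]
tcp_rot: [-132.3, -1.0, -176.5]
ft_force: [3.7, -2.1, -4.4]
finger_gap: 18.3
grip_force: 39.3
```

```bash
python3 -m handwheel '[[-1,0,0.98,-0.03,0.05,0,0],[-1,0,0.98,-0.03,0.05,0,0],[-1,0,0.98,-0.03,0.05,0,0],[-1,0,0.98,-0.03,0.05,0,0],[-1,0,0.98,-0.03,0.05,0,0],[-1,0,0.98,-0.03,0.05,0,0],[-1,0,0.98,-0.03,0.05,0,0],[-1,0,0.98,-0.03,0.05,0,0],[-1,0,0.98,-0.03,0.05,0,0],[-1,0,0.98,-0.03,0.05,0,0]]'
```

```text
time: 10.67
tool_pos: [496.4, -12.4, 187.2]
tcp_rot: [-103.7, -1.0, -176.4]
ft_force: [11.7, -4.7, -3.5]
finger_gap: 18.4
grip_force: 39.5
```

```bash
python3 -m handwheel '[[-1,-0.03,0.49,-0.02,0.025,0,0],[-1,-0.03,0.49,-0.02,0.025,0,0],[-1,-0.03,0.49,-0.02,0.025,0,0],[-1,-0.03,0.49,-0.02,0.025,0,0],[-1,-0.03,0.49,-0.02,0.025,0,0],[-1,-0.03,0.49,-0.02,0.025,0,0],[-1,-0.03,0.49,-0.02,0.025,0,0],[-1,-0.03,0.49,-0.02,0.025,0,0]]'
```

```text
time: 11.33
tool_pos: [496.1, -5.0, 148.6]
tcp_rot: [-92.3, -1.1, -176.5]
ft_force: [0.8, 4.0, -2.6]
finger_gap: 18.0
grip_force: 40.7
```

```bash
python3 -m handwheel '[[-1,0,0.25,-0.01,0.013,0,0],[-1,0,0.25,-0.01,0.013,0,0],[-1,0,0.25,-0.01,0.012,0,0],[-1,0,0,0,0,0,0]]'
python3 -m handwheel '[[-1,0,0.15,0,0.005,0,0],[-1,0,0,0,0,0,0]]'
```

```text
time: 11.67
tool_pos: [496.0, -4.5, 140.7]
tcp_rot: [-90.1, -1.2, -176.4]
ft_force: [0.8, 6.7, -5.0]
finger_gap: 18.6
grip_force: 40.9
time: 11.83
tool_pos: [496.0, -4.4, 140.6]
tcp_rot: [-89.8, -1.1, -176.5]
ft_force: [1.6, 6.1, 1.6]
finger_gap: 18.1
grip_force: 40.9
```

```bash
python3 -m handwheel '[[-1,0,0.15,0,0.005,0,0],[-1,0,0,0,0,0,0]]'
python3 -m handwheel '[[-1,0,0.1,0,0,0,0],[-1,0,0,0,0,0,0],[-1,0,0,0,0,0,0],[-1,0,0,0,0,0,0]]'
python3 - <<'E'
from h import *
p=snapshot("scene");print(place_of(p,"lid_edge")[:1])
cv2.imwrite('pics/c.png',cv2.resize(p["image"][130:270,150:320],None,fx=4,fy=4,interpolation=cv2.INTER_CUBIC)[:,:,::-1])
E
```

```text
time: 12.0
tool_pos: [496.0, -4.4, 140.5]
tcp_rot: [-89.4, -1.0, -176.6]
ft_force: [0.3, 5.1, 9.2]
finger_gap: 18.0
grip_force: 40.8
time: 12.33
tool_pos: [496.0, -4.4, 140.4]
tcp_rot: [-89.4, -0.9, -176.6]
ft_force: [0.1, 4.3, 13.8]
finger_gap: 18.7
grip_force: 40.7
[{'location': [501.1, 3.0, 142.5], 'conf': 0.69}]
```

View pics/c.png

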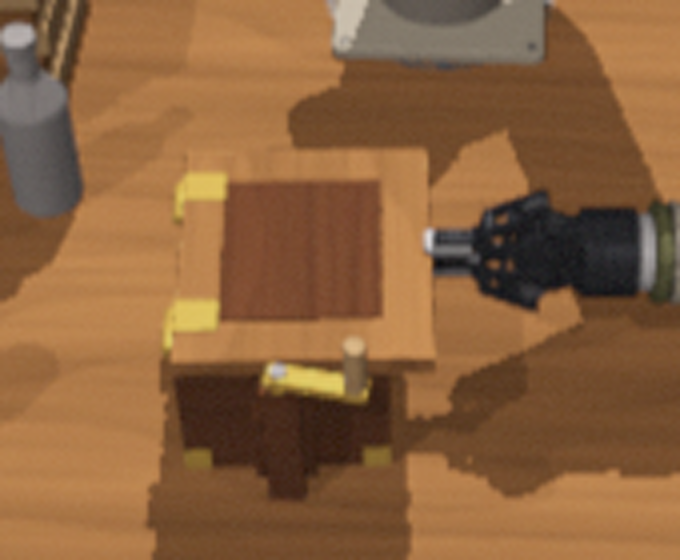

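```bash
python3 -m handwheel '[[0,0,0,0,0,0,0],[0.5,0,0,0,0,0,0],[0.5,0,0,0,0,0,0],[0.5,0,0,0,0,0,0],[0.5,0,0,-1,0,0,0],[0.5,0,0,-2,0,0,0],[0.5,0,0,-2,0,0,0],[0.5,0,0,-2,0,0,0],[0.5,0,0,-2,0,0,0]]'
python3 -m handwheel '[[0.5,0,-1.3,-1.2,-0.12,0,0],[0.5,0,-1.3,-1.2,-0.12,0,0],[0.5,0,-1.3,-1.2,-0.12,0,0],[0.5,0,-1.3,-1.2,-0.12,0,0],[0.5,0,-1.3,-1.2,-0.12,0,0],[0.5,0,-1.3,-1.2,-0.12,0,0],[0.5,0,-1.3,-1.2,-0.12,0,0],[0.5,0,-1.3,-1.2,-0.12,0,0],[0.5,0,-1.3,-1.2,-0.12,0,0],[0.5,0,-1.3,-1.2,-0.12,0,0],[0.5,0,-1.3,-1.2,-0.12,0,0],[0.5,0,-1.3,-1.2,-0.12,0,0]]'
python3 -m handwheel '[[0.5,-2,0,0,-0.12,0,0],[0.5,-2,0,0,0,0,0],[0.5,-2,0,0,0,0,0],[0.5,-2,0,0,0,0,0],[0.5,-2,0,0,0,0,0],[0.5,0,0,0,0,0,0]]'
python3 - <<'E'
from h import *
for k in range(3):
 for n in("scene","side"):
  p=snapshot(n)
  for q in("catch_peg","lid_edge"): print(n,q,[(np.round(r["location"],1).tolist(),round(r["conf"],2)) for r in place_of(p,q)[:1]])
E
```

```text
time: 13.18
tool_pos: [489.8, 86.2, 137.1]
tcp_rot: [-89.5, -1.2, -176.6]
ft_force: [0.5, 0.4, -0.3]
finger_gap: 63.7
grip_force: 0.0
time: 14.18
tool_pos: [493.2, 104.4, 333.8]
tcp_rot: [-172.4, -0.9, -176.4]
ft_force: [-0.2, -0.2, -1.5]
finger_gap: 64.0
grip_force: 0.0
time: 14.68
tool_pos: [594.5, 109.4, 327.1]
tcp_rot: [-178.9, -1.3, -176.6]
ft_force: [0.7, 0.5, -0.5]
finger_gap: 64.4
grip_force: 0.0
scene catch_peg [([651.7, -45.5, 188.5], 0.6)]
scene lid_edge [([497.5, 3.1, 142.4], 0.78)]
side catch_peg [([653.5, -43.3, 185.6], 0.66)]
side lid_edge [([496.2, 8.0, 143.6], 0.95)]
scene catch_peg [([576.4, -398.3, 0.9], 0.3)]
scene lid_edge [([500.7, 2.8, 141.5], 0.81)]
side catch_peg [([650.5, -41.8, 187.5], 0.62)]
side lid_edge [([494.2, 5.4, 143.1], 0.83)]
scene catch_peg [([655.4, -43.0, 190.8], 0.57)]
scene lid_edge [([497.0, 3.7, 143.5], 0.66)]
side catch_peg [([653.2, -42.5, 188.1], 0.6)]
side lid_edge [([494.5, 5.8, 142.5], 0.76)]
```

```bash
python3 -m handwheel '[[0.5,-0.62,-1.96,0,0,0,0],[0.5,-0.62,-1.96,0,0,0,0],[0.5,-0.62,-1.96,0,0,0,0],[0.5,-0.62,-1.96,0,0,0,0],[0.5,-0.62,-1.96,0,0,0,0],[0.5,-0.62,-1.96,0,0,0,0],[0.5,-0.62,-1.96,0,0,0,0],[0.5,-0.62,-1.96,0,0,0,0],[0.5,0,0,2,0,0,0],[0.5,0,0,2,0,0,0],[0.5,0,0,2,0,0,0],[0.5,0,0,0,0,0,0]]'
python3 - <<'E'
from h import *
p=snapshot("wrist");save(p,"w2");m=trace(p,"catch_peg")
print(p["R"]@sense()["tool_pos"]+p["t"])
K=np.array(p["intrinsics"]);C=-p["R"].T@p["t"]
for r in place_of(p,"catch_peg"):print(r)
c=p["R"]@np.array([653,-44,214])+p["t"];print("pred top",K@c/c[2])
E
```

```text
time: 16.58
tool_pos: [648.4, -45.6, 265.4]
tcp_rot: [-179.0, -1.6, -176.6]
ft_force: [-0.7, 0.6, -2.2]
finger_gap: 63.9
grip_force: 0.0
[ -0.85147512  34.78439778 158.84183997]
{'location': [654.8, -41.0, 190.6], 'conf': 0.74}
pred top [261.04039027 226.57941696   1.        ]
```

View pics/w2.png

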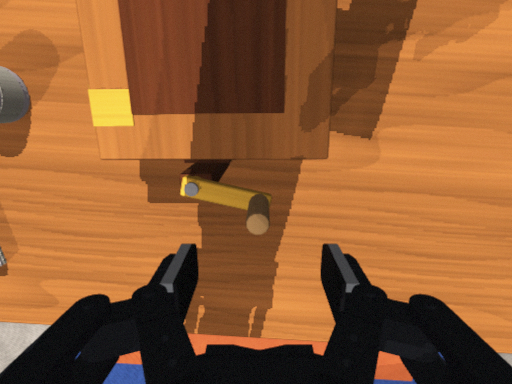

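The wrist view puts the peg top at (257,224), close to the prediction, and the pivot screw at (192,188), both between the fingers. I'll back-project both points.

```bash
python3 - <<'E'
from h import *
p=snapshot("wrist");K=np.array(p["intrinsics"]);C=-p["R"].T@p["t"]
for u,v,z in[(257,224,214),(192,188,166),(328,158,150),(101,158,150)]:
    d=p["R"].T@np.linalg.solve(K,[u,v,1]);print(np.round(C+d*(z-C[2])/d[2],1))
print(sense()["tool_pos"])
E
```

```text
[656.5 -47.  214. ]
[ 645.7 -106.5  166. ]
[614.   13.5 150. ]
[ 627.1 -194.   150. ]
[651.13812238 -45.52935542 272.82585104]
```

```bash
python3 -m handwheel '[[0.5,-0.6,0,0,0,0,0],[0.5,0,0,1,0,0,0],[0.5,0,0,1,0,0,0],[0.5,0,0,1,0,0,0],[0.5,0,0,1,0,0,0],[0.5,0,0,1,0,0,0],[0.5,0,0,1,0,0,0],[0.5,0,0,1,0,0,0],[0.5,0,0,0,0,0,0]]'
python3 -m handwheel '[[0,0,0,0,0,0,0],[-0.3,0,0,0,0,0,0],[-0.5,0,0,0,0,0,0],[-0.7,0,0,0,0,0,0],[-1,0,0,0,0,0,0],[-1,0,0,0,0,0,0],[-1,0,0,0,0,0,0],[-1,0,0,0,0,0,0]]' 20
```

```text
time: 17.53
tool_pos: [653.7, -46.5, 197.3]
tcp_rot: [-179.0, -1.4, -176.6]
ft_force: [-0.8, -0.3, -1.4]
finger_gap: 63.9
grip_force: 0.0
time: 18.2
tool_pos: [655.7, -47.4, 202.0]
tcp_rot: [-178.9, -1.0, -176.6]
ft_force: [-0.8, -5.7, 4.9]
finger_gap: 16.5
grip_force: 20.3
```

```bash
python3 -m handwheel '[[-1,0.53,0.08,0,0,0,0],[-1,0.54,0.07,0,0,0,0],[-1,0.54,-0.02,0,0,0,0],[-1,0.54,-0.02,0,0,0,0],[-1,0.52,-0.12,0,0,0,0],[-1,0.52,-0.12,0,0,0,0],[-1,0.5,-0.21,0,0,0,0],[-1,0.5,-0.21,0,0,0,0],[-1,0.45,-0.29,0,0,0,0],[-1,0.45,-0.29,0,0,0,0],[-1,0,0,0,0,0,0]]'
```

```text
time: 19.12
tool_pos: [603.3, -59.3, 202.0]
tcp_rot: [-179.1, -1.3, -176.5]
ft_force: [-5.6, 6.6, 6.7]
finger_gap: 16.7
grip_force: 20.8
```

```bash
python3 -m handwheel '[[-1,0.39,-0.37,0,0,0,0],[-1,0.39,-0.37,0,0,0,0],[-1,0.32,-0.43,0,0,0,0],[-1,0.31,-0.44,0,0,0,0],[-1,0.24,-0.48,0,0,0,0],[-1,0.23,-0.49,0,0,0,0],[-1,0.15,-0.52,0,0,0,0],[-1,0.14,-0.52,0,0,0,0],[-1,0.05,-0.48,0,0,0,0],[-1,0.05,-0.48,0,0,0,0],[-1,0,0,0,0,0,0]]'
```

```text
time: 20.03
tool_pos: [582.6, -108.0, 201.8]
tcp_rot: [-179.0, -1.5, -176.6]
ft_force: [-5.5, 0.5, 1.1]
finger_gap: 16.4
grip_force: 20.7
```

```bash
python3 -m handwheel '[[-1,0,-0.2,0,0,0,0],[-1,0,0,0,0,0,0],[-0.3,0,0,0,0,0,0],[0,0,0,0,0,0,0],[0.3,0,0,0,0,0,0],[0.3,0,0,0,0,0,0],[0.3,0,0,0,0,0,0],[0.3,0,0,-1,0,0,0],[0.3,0,0,-2,0,0,0],[0.3,0,0,-2,0,0,0],[0.3,0,0,-2,0,0,0],[0.3,0,0,-2,0,0,0]]'
python3 -m handwheel '[[0.3,0,3,-1,0,0,0],[0.3,0,3,-1,0,0,0],[0.3,0,3,0,0,0,0],[0.3,0,3,0,0,0,0],[0.3,0,3,0,0,0,0],[0.3,0,0,0,0,0,0]]'
python3 - <<'E'
from h import *
p=snapshot("side");print(place_of(p,"catch_peg")[:1]);p=snapshot("scene")
for q in("catch_peg","lid_edge","flask","jar","mallet","block"):print(q,place_of(p,q)[:1])
cv2.imwrite('pics/d.png',cv2.resize(p["image"][130:270,130:320],None,fx=4,fy=4,interpolation=cv2.INTER_CUBIC)[:,:,::-1])
E
```

```text
time: 21.03
tool_pos: [587.0, -108.1, 295.3]
tcp_rot: [-178.9, -1.1, -176.6]
ft_force: [-0.4, 0.1, 0.1]
finger_gap: 55.5
grip_force: 0.0
time: 21.53
tool_pos: [577.9, 46.9, 311.7]
tcp_rot: [-179.0, -1.1, -176.3]
ft_force: [0.3, 0.4, -0.3]
finger_gap: 55.6
grip_force: 0.0
[{'location': [584.0, -105.0, 187.6], 'conf': 0.45}]
catch_peg [{'location': [585.3, -107.0, 189.2], 'conf': 0.75}]
lid_edge [{'location': [500.4, 5.3, 141.0], 'conf': 0.86}]
flask [{'location': [314.5, -361.4, -0.2], 'conf': 0.95}]
jar [{'location': [577.8, -395.8, 3.5], 'conf': 0.98}]
mallet [{'location': [554.3, 452.9, -0.9], 'conf': 0.72}]
block [{'location': [357.7, 418.8, -1.5], 'conf': 0.61}]
```

View pics/d.png

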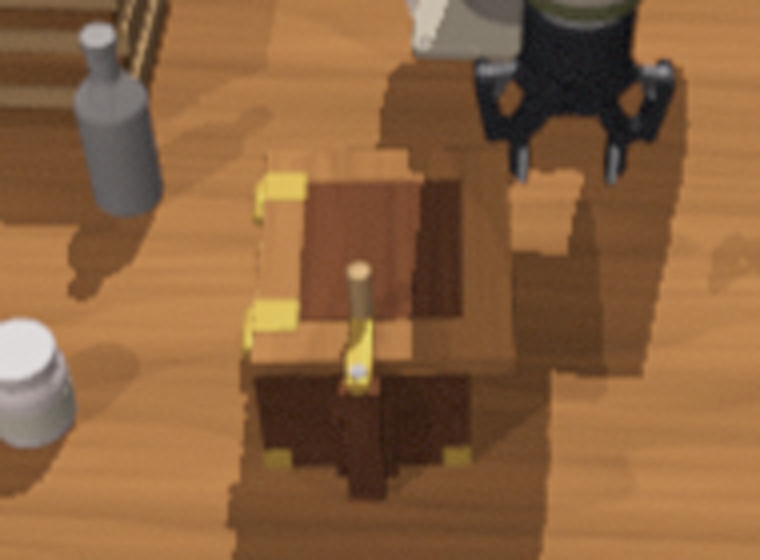

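The catch bar runs straight across the shut lid (screw at (358,372), peg at (358,270)), at about 1.5 rad. The bystanders haven't moved and the arm is clear of everything.

```bash
python3 -c "
from bench import *
print(hand_in())"
```

```text
the job is handed in; nothing more can be done
None
```

The job is handed in at about 22 s: the lid was lowered in the grip all the way to the rim and is shut, the catch lies across it at about 1.5 rad by my measurement, and the flask, jar, mallet and block are where they were; hand-in returned no verdict.

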